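# Undock the flux caddy and hold it level

### The arm

A 6-joint arm with a two-finger parallel gripper is mounted at the origin on a cart in front of the work surface, level with it; the furniture and walls round the work are solid. World frame = base frame: x ahead of the robot, y to its left, z up, the work surface at z = 0. Lengths are in m, angles in rad, forces in N, time in s.
With the tool pointing down it reaches from about 0.325 to 0.9 m from the base axis. Payload 3.5 kg.
Tool frame: the origin (TCP) lies midway between the tips of the shut fingers; the grasp point (between the pads) lies 19 mm behind it (bot.grasp_offset is the distance from the TCP to the grasp point, in m); z points along the fingers, y is the line along which they close (so a half turn about z gives the same grasp; the last joint's range is limited). The gripper opens to 85 mm and grips with 20 to 120 N. Pads are 22 mm wide; open, the fingers measure 114 mm over their backs; the gripper's body (76 mm by 85 mm) begins 54 mm behind the grasp point. The pads swing forward as they close: fully open they stand 13 mm farther back than shut.
Start: joints at [1.232, 0.276, -0.026, 1.268, 0, 1.467], TCP at [0.146, 0.608, 0.231] pointing down, gripper open.
Joint ranges: [-3.12, 3.12], [-0.85, 1.88], [-1.08, 1.24], [-1.95, 2.15], [-1.57, 1.53], [-3.14, 3.14]. Speed limits (rad/s): [2.57, 2.57, 3.14, 3.14, 3.14, 3.14].

### API

Orientations are given as a 3x3 rotation matrix whose columns are the frame's x, y, z axes.
In Python, from cell import bot, eoat, planner, status, imaging, ticket gives the robot as it stands. Calls block until the motion is done:
- bot.move_to(position, orientation): joint-space move of the TCP to a pose.
- bot.move_linear(position, attitude=None, max_speed=0.15): straight line of the TCP; attitude=None keeps the orientation; max_speed is the mean speed in m/s.
- bot.set_joints(angles): joint-space move.
- eoat.move_gripper(opening, f_grip=None): opening from 0.0 (shut) to 1.0 (fully open); f_grip is the grip in N (None keeps the last); returns when the fingers have stopped.
- bot.wait(seconds).
- planner.inverse_kinematics(position, orientation): joint angles nearest the present ones, or None.
- status.observe(): the state.
- imaging.grab_frame(name): name is "side" or "top"; returns a dict with "img" (480x640x3 uint8, red, green, blue), "intrinsics" (3x3 intrinsics, pixels), "k1" (the pictures are not rectified: a ray, as slopes to the right and down, at radius r is drawn at 1 + k1 r^2 times it, then the intrinsics apply), "cam_to_world" (4x4, takes a point from camera to world coordinates). Camera axes: x right, y up, looking along -z (the intrinsics and any distortion apply to the point x, -y, -z); pixel columns grow to the right and rows downward; lengths in m; the calibration is good to about 2 mm. A picture is of the moment at which its call begins. There is no depth.
A pose or a line that the arm cannot do raises bot.PlanningError and nothing moves.
- ticket.job_done(): hands the job in; it is judged then, once.
The state is a dict: "time_s": time; "joint_pos": joint angles; "qd": joint speeds; "effort": joint torques, N m; "ee_pos": TCP position; "tcp_rot": TCP orientation; "force": force on the tool from outside, world axes, zero at the start; "wrist_torque": the same for the moment, N m; "opening": opening from 0.0 (shut) to 1.0 (fully open); "finger_force": force on a finger pad.
Only numpy, scipy, OpenCV 4.12 (cv2) and the standard library are available. Lean on these libraries where they do the work, as an engineer would, in place of code of your own. Each camera call takes 0.05 s, during which the arm holds its last target. There are 200 camera calls.

### The job

The blue flux caddy is held captive in its docking rail: push it along the rail to the red end until you feel the sprung black bumper give, then lift it straight up out of the rail by its orange grip plate and hold it still and level, its base at least 10 cm above the bench. The open flux tin and the tip-cleaner tin must stay sitting in their wells, and the things lying round the rail stay where they are. Finish while still holding the caddy in the air: do not put it down.

Things in the scene. Friction and masses are not known exactly. Their poses are not given: they have to be found in the camera images.
- rail: Fixed aluminium docking rail, 96 x 300 x 20 mm; origin at the centre of its underside on the bench, y along it towards the red end wall (y = +138 to +150 mm). T-channel, floor 6 mm above the bench; dark steel lips (28 mm slot, 15 to 19 mm above the bench) hold the caddy's foot down from y = -150 to +46 mm. No lips from there to the bumper: only there does the caddy lift out.
- rail_exit (a point): Point on the rail's centre line and channel floor, at rail y = +98 mm, 6 mm above the bench: where the caddy's origin is when its foot first touches the bumper (bumper face at rail y = +128 mm). The caddy lifts out freely with its origin from 20 mm short of this point to 6 mm beyond it. Same axes as the rail.
- bumper (a joint): Travel of the black rubber bumper on the red end wall, m: 0 at rest, growing to 0.006 (hard stop) as the caddy pushes it in +y of the rail. Spring 800 N/m, so about 5 N just before the hard stop. Pushed in by more than 2 mm counts as felt.
- caddy: Loose blue caddy, 78 x 188 x 88 mm, 0.3 to 0.55 kg with its tins. Origin: centre of the underside of its foot, standing on the rail floor; axes as the rail's (4 mm of side play). Foot flange 44 (x) by 60 (y) by 6 mm; platform 23 to 29 mm up, y = -100 to +88 mm; upright orange grip plate in the middle, 14 mm thick (x), 36 mm wide (y), 32 to 88 mm up. Slippery nylon foot: slides with about 1 N.
- caddy_grip (a point): Centre of the gripping zone of the orange grip plate, on the caddy's centre line, 72 mm above the caddy's origin (16 mm below the plate's top); pinch the plate across its 14 mm thickness, along the caddy's x axis. Same axes as the caddy.
- flux_well (a point): Middle of the floor of the flux well on the caddy's platform, at caddy x = 0, y = +55 mm, z = 29 mm; its rim is 6 mm high, inner diameter 51 mm.
- wool_well (a point): Middle of the floor of the tip-cleaner well on the caddy's platform, at caddy x = 0, y = -60 mm, z = 29 mm; its rim is 6 mm high, inner diameter 67 mm.
- flux: Loose shallow open tin of amber flux, 46 mm across, 16 mm high, 60 g, standing in the flux well; origin at the centre of its underside.
- wool: Loose brass-coloured tip-cleaner tin with brass wool, 63 mm across, 48 mm high, 90 g, standing in the other well; origin at the centre of its underside.
- driver: Bystander: orange-handled screwdriver lying on the bench on the far (+x) side of the rail, 22 x 169 x 22 mm, origin at the middle of its underside, long along its y.
- tape: Bystander: black roll of tape lying flat on the far (+x) side of the rail, 58 mm across, 19 mm high, origin at the centre of its underside.
- cutters: Bystander: red-handled side cutters lying on the bench to the right of the rail, 36 x 128 x 12 mm, origin at the middle of the underside.
Mind the look-alikes: they are no part of the job. What is meant by the wool is not green, and is the larger of those in its own colour.

How it is judged:
By the outcome, as a careful person would: the job done as asked, in the order asked, and still so for the second after the job is handed in, while the arm keeps its last pose, push and grip.
It also fails if it takes over 48 s, if anything falls off the work surface, if the arm or the gripper's body presses on something with over 40 N, if the wrist force passes 120 N, or if a joint passes its speed limit or range.

## Working session

There is one attempt and no reset: what is moved stays moved. The work goes in short steps, each a Python script; the robot and the scene stay as the last script left them, time stands still between calls to the robot, and variables do not carry over. Pictures are saved under pics/ and viewed, at most 10 in all, crops included, and the job is handed in when it is done.

```bash
ls; mkdir -p pics
python3 - <<'E'
from cell import bot, eoat, planner, status, imaging, ticket
import cv2
for n in("top","side"):
    f=imaging.grab_frame(n); cv2.imwrite(f"pics/{n}0.png",f["img"][:,:,::-1])
    print(n,f["intrinsics"].tolist(),f["k1"],f["cam_to_world"].round(4).tolist())
s=status.observe();print(s["time_s"],s["force"],s["tcp_rot"],s["opening"],bot.grasp_offset)
E
```

```text
pics
top [[496.10587978353993, 0.0, 316.27209515062003], [0.0, 496.10587978353993, 240.01391797649717], [0.0, 0.0, 1.0]] -0.10331578212878366 [[-0.0019, 0.9979, -0.0642, 0.495], [-1.0, -0.0013, 0.0093, 0.0715], [0.0092, 0.0642, 0.9979, 1.029], [0.0, 0.0, 0.0, 1.0]]
side [[537.7570685336968, 0.0, 313.95883080755794], [0.0, 537.7570685336968, 241.50872563711704], [0.0, 0.0, 1.0]] -0.11101384361844897 [[0.9231, 0.2342, -0.3049, 0.2363], [-0.3844, 0.548, -0.7429, -0.7739], [-0.0069, 0.8031, 0.5959, 0.7587], [0.0, 0.0, 0.0, 1.0]]
0.1 [-0.1090934   0.4216488   0.14142876] [[-9.72318995e-01  2.33656457e-01 -6.56873144e-04]
 [ 2.33657305e-01  9.72317101e-01 -1.92867639e-03]
 [ 1.88041300e-04 -2.02877189e-03 -9.99997924e-01]] 1.0005015909758717 0.0187
```

View pics/top0.png

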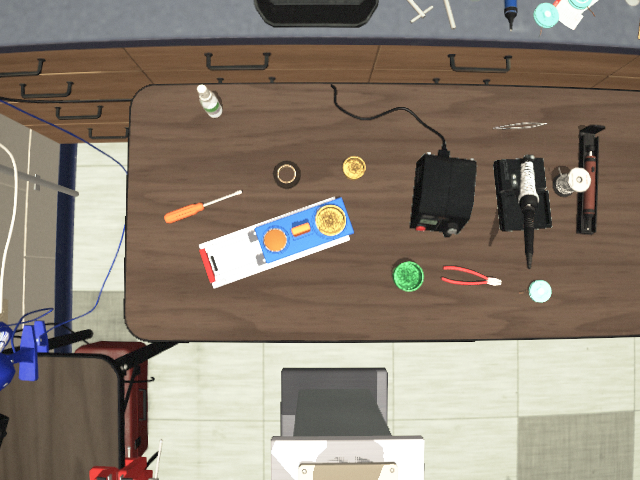

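View pics/side0.png

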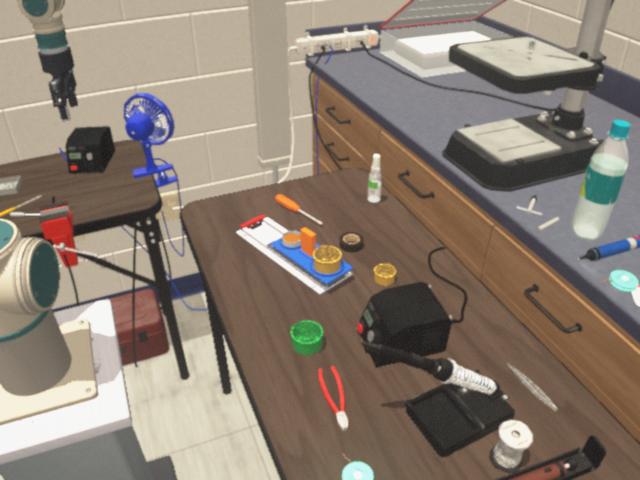

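The top view shows the rail running from its red end at about (208,265) to (345,220). The caddy sits at the right end, with the grip plate near (301,229), flux at (275,239) and wool at (330,220). I'll zoom in to get the corners.

```bash
cat > h.py <<'E'
import numpy as np, cv2
from cell import bot, eoat, planner, status, imaging, ticket
def proj(f,P):
    T=np.linalg.inv(f["cam_to_world"]); p=np.atleast_2d(P)@T[:3,:3].T+T[:3,3]
    s=np.c_[p[:,0]/-p[:,2],-p[:,1]/-p[:,2]]; s*=1+f["k1"]*(s**2).sum(1,keepdims=True)
    K=f["intrinsics"]; return s@K[:2,:2].T+K[:2,2]
def unproj(f,uv,z):
    K=f["intrinsics"]; d=(np.atleast_2d(uv)-K[:2,2])/[K[0,0],K[1,1]]; s=d.copy()
    for _ in range(20): s=d/(1+f["k1"]*(s**2).sum(1,keepdims=True))
    C=f["cam_to_world"]; r=np.c_[s[:,0],-s[:,1],-np.ones(len(s))]@C[:3,:3].T
    return C[:3,3]+r*((z-C[2,3])/r[:,2])[:,None]
def crop(f,name,x,y,w,h,k):
    cv2.imwrite(name,cv2.resize(f["img"][y:y+h,x:x+w,::-1],None,fx=k,fy=k,interpolation=cv2.INTER_CUBIC))
E
python3 - <<'E'
from h import *
f=imaging.grab_frame("top"); crop(f,"pics/t1.png",190,180,180,120,4.4)
g=imaging.grab_frame("side"); crop(g,"pics/s1.png",230,190,140,105,5.6)
print(proj(f,[0.146,.608,.231]),proj(g,[0.146,.608,.231]))
E
```

```text
[[ -6.25785289 477.69152267]] [[ 71.43876242 117.5019329 ]]
```

View pics/t1.png

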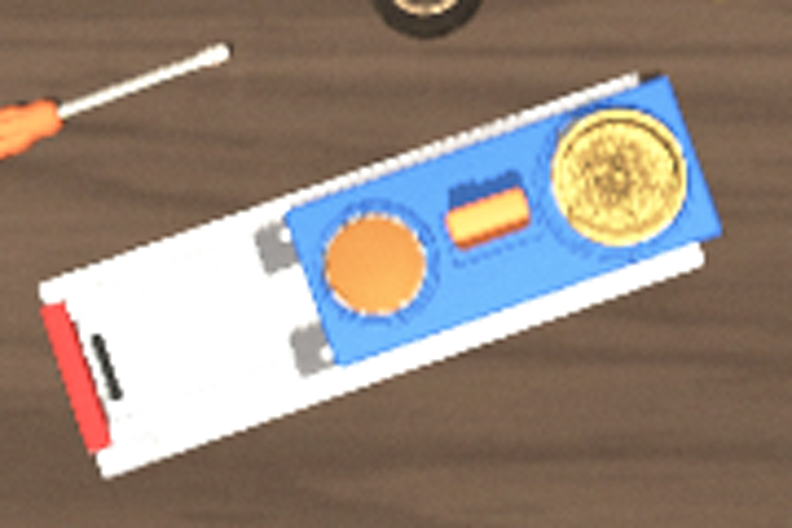

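View pics/s1.png

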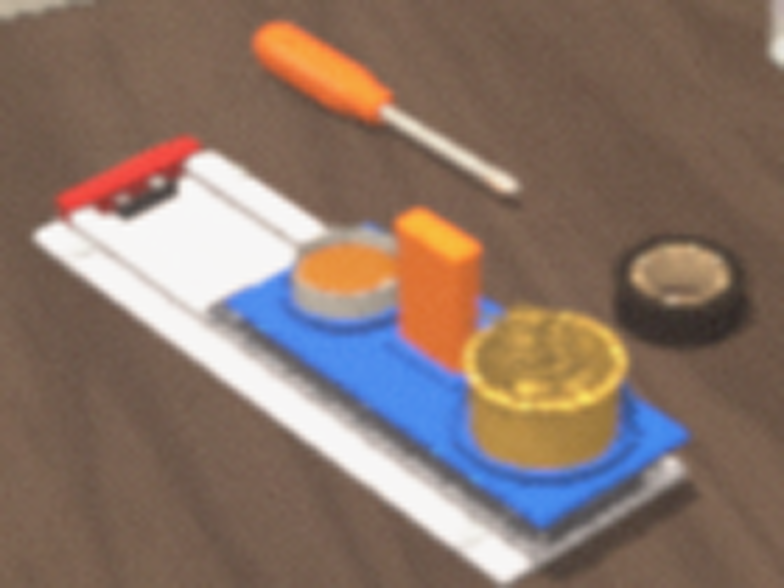

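```bash
cat > fit.py <<'E'
from h import *
from scipy.optimize import least_squares
f=imaging.grab_frame("top"); g=imaging.grab_frame("side")
T=lambda u,v:(190+(u+.5)/4.4-.5,180+(v+.5)/4.4-.5); S=lambda u,v:(230+(u+.5)/5.6-.5,190+(v+.5)/5.6-.5)
# camera, rail(0)/caddy(1), local pt, pixel
O=[(f,0,(-.048,.15,.02),T(103,477)),(f,0,(.048,.15,.02),T(42,287)),(f,0,(-.048,-.15,.02),T(705,252)),(f,0,(.048,-.15,.02),T(636,74)),
(f,1,(.039,.088,.029),T(287,210)),(f,1,(-.039,.088,.029),T(342,365)),(f,1,(.039,-.1,.029),T(668,77)),(f,1,(-.039,-.1,.029),T(721,235)),
(f,1,(0,-.06,.077),T(619,177)),(f,1,(0,.055,.045),T(376,265)),
(g,0,(-.048,.15,.02),S(35,236)),
(g,1,(-.039,.088,.029),S(222,302)),(g,1,(.039,-.1,.029),S(690,435)),(g,1,(-.039,-.1,.029),S(543,528)),(g,1,(0,0,.088),S(438,232))]
def world(p,c,l):
    x,y,t,s,d=p; l=np.array(l)+([d,s,.006] if c else 0); a,b=np.cos(t),np.sin(t)
    return np.array([x+a*l[0]-b*l[1],y+b*l[0]+a*l[1],l[2]])
def res(p,o=O): return np.concatenate([proj(q[0],world(p,q[1],q[2]))[0]-q[3] for q in o])
if __name__=="__main__":
  for o in (O,O[:10],O[10:]):
    r=least_squares(lambda p:res(p,o),[.55,.1,.3,-.05,0],loss="soft_l1")
    print(r.x.round(4)); print(res(r.x,o).reshape(-1,2).round(1).tolist())
    print("grip",world(r.x,1,(0,0,.072)).round(4))
E
python3 fit.py
```

```text
[ 0.5575  0.1477  0.3448 -0.059  -0.0006]
[[-0.2, 0.4], [-1.7, -0.8], [1.6, 1.5], [1.2, -1.9], [-1.0, 0.4], [-0.6, 1.7], [0.1, -0.8], [1.4, -0.5], [0.2, -1.4], [0.1, 0.0], [-0.7, -4.0], [-0.3, -0.1], [0.2, 0.1], [-0.3, -0.1], [-0.3, 0.9]]
grip [0.5769 0.0919 0.078 ]
[ 0.557   0.1485  0.3435 -0.0599 -0.0007]
[[-0.7, 0.5], [-2.1, -0.7], [1.2, 1.9], [0.9, -1.6], [-1.0, 0.5], [-0.6, 1.8], [0.2, -0.6], [1.4, -0.3], [0.2, -1.1], [0.1, 0.2]]
grip [0.5765 0.0919 0.078 ]
[ 0.5544  0.1307  0.3429 -0.044   0.0089]
[[0.0, -0.0], [-0.1, -0.3], [0.4, -0.1], [-0.1, -0.2], [-0.1, 0.7]]
grip [0.5776 0.0923 0.078 ]
```

```bash
cat >> h.py <<'E'
TH=.344; G=np.array([.5769,.0919,.078]); RX=np.array([np.cos(TH),np.sin(TH),0]); RY=np.array([-np.sin(TH),np.cos(TH),0])
def rot(sgn=1):
    z=np.array([0,0,-1.]); y=sgn*RX; return np.c_[np.cross(y,z),y,z]
E
python3 - <<'E'
from h import *
P=G-[0,0,bot.grasp_offset]
q={}
for s in(1,-1):
    for n,p in(("a",P),("end",P+RY*.162+[0,0,.13])):
        j=planner.inverse_kinematics(p,rot(s)); print(s,n,None if j is None else np.round(j,2))
s=1 if planner.inverse_kinematics(P,rot(1)) is not None and abs(planner.inverse_kinematics(P,rot(1))[5])<2.5 else -1
print("use",s)
bot.move_to(P+[0,0,.12],rot(s)); bot.move_linear(P+[0,0,.05],max_speed=.1)
st=status.observe();print(st["time_s"],st["ee_pos"]-P,st["force"])
crop(imaging.grab_frame("side"),"pics/s2.png",240,130,140,105,5.6)
E
```

```text
1 a [ 0.05  0.35 -0.32  0.9   0.    1.27]
1 end [ 0.33  0.22 -0.19  1.16  0.    1.55]
-1 a [ 0.05  0.35 -0.32  0.9   0.   -1.87]
-1 end [ 0.33  0.22 -0.19  1.16  0.   -1.59]
use 1
3.55 [5.33288758e-04 9.22763574e-05 5.05097749e-02] [-0.13245029  0.01936914  0.10151951]
```

View pics/s2.png

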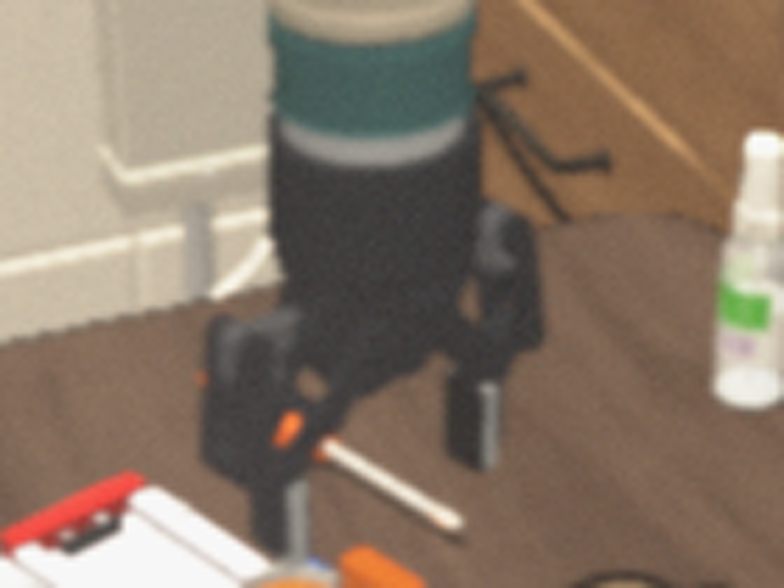

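The open fingers straddle the orange plate: the tip midpoint is at about crop (378,510), just above the plate top at (383,565). I'll descend and grip.

Run:
```python
from h import *
P=G-[0,0,bot.grasp_offset]
bot.move_linear(P,max_speed=.08)
a=status.observe(); print(a["force"].round(2),(a["ee_pos"]-P).round(4))
eoat.move_gripper(0.35); eoat.move_gripper(0.0,f_grip=60)
bot.wait(.2)
b=status.observe(); print(b["time_s"],b["opening"],b["finger_force"],b["force"].round(2),b["wrist_torque"].round(2),(b["ee_pos"]-P).round(4))
np.save("f0.npy",b["force"])
f=imaging.grab_frame("top"); crop(f,"pics/t2.png",190,160,180,135,4.4)
```

```text
[0.97 0.34 0.27] [ 0.0002  0.     -0.    ]
5.4333 0.1574501452149278 59.14582371711731 [0.93 0.28 0.69] [ 0.08 -0.02 -0.  ] [0.0003 0.0001 0.0002]
```

Gripped at 13.4 mm, which matches the plate, and the side load is small. Next I'll slide along the rail with force monitoring.

Run:
```python
from h import *
P=status.observe()["ee_pos"].copy(); P[2]=G[2]-bot.grasp_offset; f0=np.load("f0.npy")
def go(d,v):
    bot.move_linear(P+RY*d,max_speed=v); s=status.observe(); F=s["force"]-f0
    print(round(s["time_s"],2),round(d,3),"Fx %.2f Fy %.2f Fz %.2f"%(F@RX,F@RY,F[2]),"prog %.4f"%((s["ee_pos"]-P)@RY)); return F@RY,F@RX,F[2]
for d in(.02,.06,.1,.135,.148):
    y,x,z=go(d,.05)
    if abs(y)>8 or abs(x)>10 or abs(z)>10: print("stop"); break
```

```text
6.03 0.02 Fx -0.85 Fy 2.48 Fz 3.76 prog 0.0212
6.98 0.06 Fx -1.52 Fy -1.12 Fz 4.69 prog 0.0612
7.93 0.1 Fx -0.69 Fy 0.02 Fz 4.95 prog 0.1012
8.78 0.135 Fx -1.52 Fy 0.18 Fz 4.94 prog 0.1363
9.19 0.148 Fx -0.44 Fy 0.38 Fz 5.44 prog 0.1496
```

Run:
```python
from h import *
f0=np.load("f0.npy"); s=status.observe(); P=s["ee_pos"].copy(); P[2]=G[2]-bot.grasp_offset
def rd():
    bot.wait(.25); s=status.observe(); F=s["force"]-f0
    print(round(s["time_s"],2),"Fx %.2f Fy %.2f Fz %.2f"%(F@RX,F@RY,F[2]),"prog %.4f"%((s["ee_pos"]-P)@RY)); return F@RY
b=rd()
for d in np.arange(.003,.024,.0015):
    bot.move_linear(P+RY*d,max_speed=.02)
    if rd()-b<-3.8: break
f=imaging.grab_frame("top"); crop(f,"pics/t3.png",190,180,180,135,4.4)
```

```text
9.44 Fx -0.36 Fy 0.92 Fz 4.53 prog -0.0000
10.07 Fx -0.35 Fy -0.71 Fz 5.56 prog 0.0040
10.57 Fx -0.77 Fy -1.39 Fz 4.96 prog 0.0053
11.07 Fx -1.74 Fy -1.02 Fz 5.43 prog 0.0068
11.57 Fx -1.21 Fy -1.40 Fz 5.03 prog 0.0083
12.07 Fx -0.24 Fy -1.81 Fz 4.31 prog 0.0096
12.57 Fx -0.67 Fy -2.62 Fz 4.40 prog 0.0108
13.07 Fx -1.21 Fy -3.79 Fz 5.60 prog 0.0118
```

View pics/t3.png

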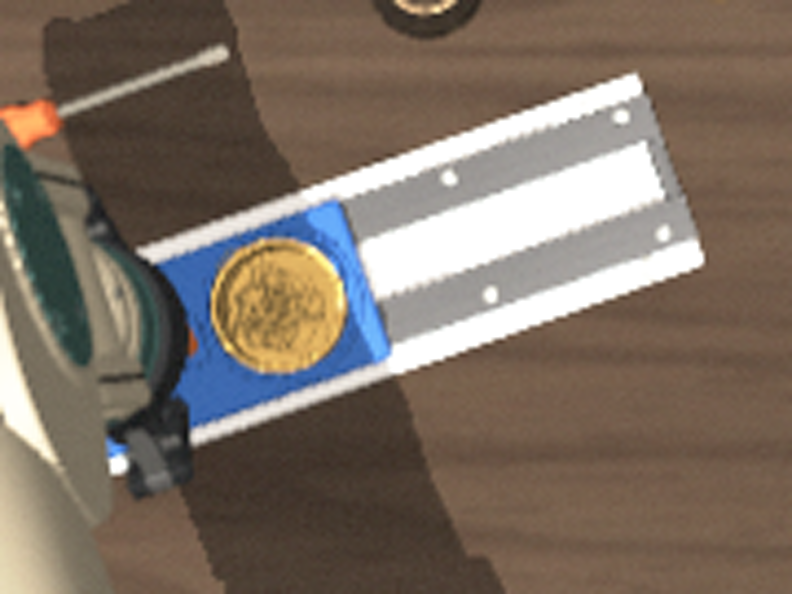

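The caddy is at the bumper end, with the platform edge at crop (390,350) and past the lips. Force rises about 0.8 N/mm from progress ~8 mm, which matches the bumper spring. I'll press slightly further to be sure, ease back 6 mm, then lift.

Run:
```python
from h import *
f0=np.load("f0.npy"); s=status.observe(); P=s["ee_pos"].copy(); P[2]=G[2]-bot.grasp_offset
def rd(n=5):
    Fs=[]
    for _ in range(n): bot.wait(.06); s=status.observe(); Fs.append(s["force"]-f0)
    F=np.mean(Fs,0); print(round(s["time_s"],2),"Fx %.2f Fy %.2f Fz %.2f"%(F@RX,F@RY,F[2]),"prog %.4f z %.4f"%((s["ee_pos"]-P)@RY,s["ee_pos"][2]),"op %.3f ff %.1f"%(s["opening"],s["finger_force"])); return F@RY
rd()
for d in(.0015,.003,.0045,.006):
    bot.move_linear(P+RY*d,max_speed=.02)
    if rd()<-4.8: break
Q=P-RY*.004
bot.move_linear(Q,max_speed=.02); rd()
bot.move_linear(Q+[0,0,.02],max_speed=.03); rd()
crop(imaging.grab_frame("side"),"pics/s3.png",210,120,180,135,4.4)
```

```text
13.42 Fx -1.21 Fy -3.64 Fz 4.86 prog -0.0000 z 0.0596 op 0.154 ff 59.8
13.96 Fx -1.36 Fy -4.52 Fz 5.03 prog 0.0010 z 0.0596 op 0.158 ff 59.8
14.5 Fx -1.41 Fy -5.51 Fz 5.50 prog 0.0021 z 0.0597 op 0.153 ff 59.8
15.29 Fx -0.91 Fy 0.52 Fz 4.69 prog -0.0026 z 0.0595 op 0.155 ff 59.7
16.4 Fx -1.15 Fy -0.05 Fz -4.25 prog -0.0040 z 0.0791 op 0.157 ff 58.7
```

View pics/s3.png

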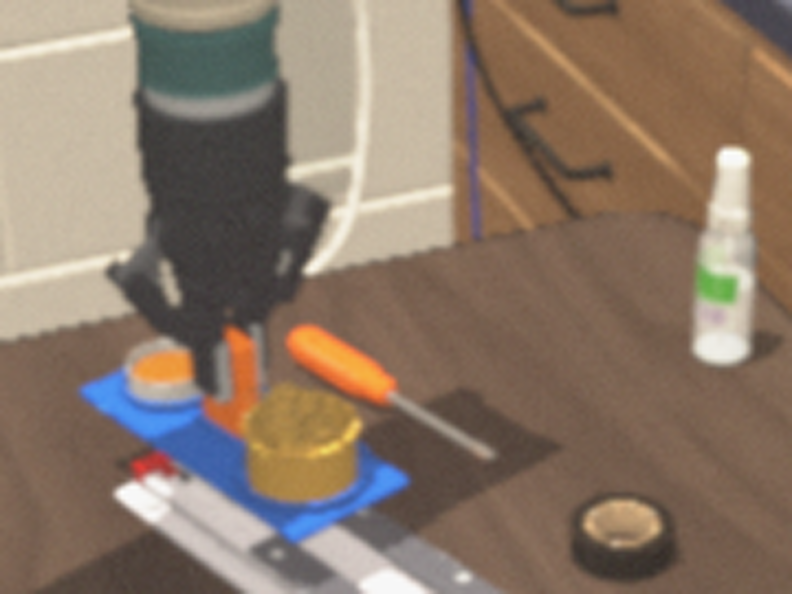

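The caddy is clear of the rail, carrying its weight of 4.3 N, level, and both tins are seated. I'll raise it.

Run:
```python
from h import *
s=status.observe(); P=s["ee_pos"].copy()
bot.move_linear(P+[0,0,.05],max_speed=.05); bot.move_linear(P+[0,0,.115],max_speed=.06); bot.wait(1)
s=status.observe(); print(s["time_s"],s["ee_pos"],s["force"],s["opening"],s["finger_force"],np.abs(s["qd"]).max(),"base z",s["ee_pos"][2]+bot.grasp_offset-.072,s["tcp_rot"][2])
crop(imaging.grab_frame("side"),"pics/s4.png",190,90,200,150,4)
```

```text
19.8333 [0.52394786 0.24012615 0.19419471] [-0.42647618  0.14087584 -3.14367921] 0.15274784570487238 58.71160626411438 0.0019936947362906724 base z 0.14089471462815384 [-1.27228275e-05  2.09387086e-05 -1.00000000e+00]
```

View pics/s4.png

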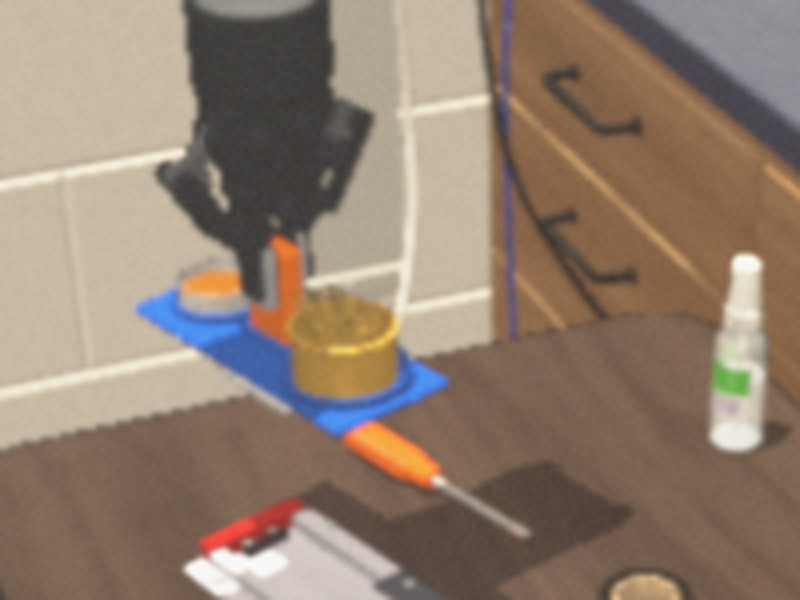

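The caddy is held level with its base about 14 cm up. Both tins are seated (flux near crop (212,290), wool near (345,345)), and the screwdriver and tape haven't moved.

```bash
python3 -c "
from cell import ticket
print(ticket.job_done())"
```

```text
the job is handed in; nothing more can be done
None
```

I pushed the caddy into the bumper until it gave (about 5 N), then lifted it out by the grip plate. It was held level with its base about 14 cm up and both tins seated when I handed the job in at about 20 s.

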